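# Lock the sprung stud with its C-washer

## Task

Pick up the loose brass C-washer by its red tab and slide it sideways, open end first, onto the stem of the sprung stud, under the stud's head. Push the stud back gently against its spring, without ramming it, until the washer clears the lip on the near side of the recess, lower it flat onto the recess floor so that the lip holds it there, and let go. Leave the beaker and the dropper bottle where they stand.

Things in the scene. Friction and masses are not known exactly. Their poses are not given: they have to be found in the camera images.
- fixture: Low aluminium fixture fixed to the worktop, 160 x 92 mm, 10 mm thick, guide strips to 17 mm high. Origin: centre of underside; x: direction in which the washer is slid on (away from the robot, give or take). A grey block on it is clamped at an offset d, anywhere from -25 to +25 mm along x, that is NOT measured: find it by touch or by eye. The block does not give. Sideways it is centred (y = 0).
- recess_mid (a point): Fixed point of the fixture at x = 0, y = 0 on the height of the recess floor, 22 mm over the worktop. The block's recess is rimmed by a steel lip 4 mm high (top at 26 mm), 5 mm thick; inner face of the near lip at x = d - 20 mm, of the far lip at d + 28 mm, of the side lips at y = -23 and +23 mm. Home, the washer's bore centre is at about x = d, y = 0, its underside on this floor.
- stem_mid (a point): Fixed point of the fixture at x = -5 mm, 42 mm up, where the stem would meet its head if d were 0. The upright stem, 11 mm thick, is at x = d - 5 mm, y = 0; its round head is 24 mm across, underside 42 mm, top 54 mm up. Stem and head give 8 mm to +x against a 1.3 N/mm spring, then meet a hard stop. With the washer home they are 3.5 mm back and press it on the near lip with 4.5 N.
- washer_tab (a point): Middle of the red upright tab of the brass C-washer, 26 (x) x 8 (y) x 36 mm; grip it across its 8 mm. Lies 31 mm behind (-x of) the bore centre, 30 mm above the washer's underside; tab top 46 mm, foot 7 mm above the underside. The washer (55 to 90 g) starts loose and flat on the worktop, tab up. x: from the tab towards the open end of the slot; z up.
- washer_bore (a point): Centre of the bore at the underside of the C-washer. The washer is 6 mm thick, 38 mm wide; its back edge, under the tab, lies 20 mm behind (-x of) this point and its open end 20 mm ahead. The slot is 14 mm wide (flared to 20 mm at the open end) and its flat bottom lies 7 mm behind this point. Under load it rubs on the stem as it is lowered. Axes as for washer_tab.
- beaker_50: Small clear beaker, 50 mm across, 56 mm tall, a bystander; origin at the centre of its underside.
- dropper_bottle: Small brown bottle with a black cap, 30 mm across, 75 mm tall, a bystander; origin at the centre of its underside.
Not all that is in view belongs to the job. Several things look just like the part that bears washer_tab: the one meant starts farthest from the robot's base.

How it is judged:
On the way:
1. the C-washer is lifted more than 28 mm off the worktop (height (world z) of washer_bore above 0.028 m), for 0.1 s.
At the end, for the whole second after the job is handed in: The C-washer is round the stem, flat (within 0.06 rad) in the recess with its underside on the floor (20 to 23.8 mm above the worktop, the lip top being at 26), bore within 4 mm of the fixture's centre line, square within 0.2 rad, held by the spring (more than 1.5 N on the fixture), at rest (z of washer_bore in the frame of fixture between 0.02 and 0.0238 m and y of washer_bore in the frame of fixture between -0.004 and 0.004 m and x of washer_bore in the frame of fixture between -0.029 and 0.03 m and angle between washer_bore's own z axis and vertical below 0.06 rad and angle between the x axis of washer_bore and the x axis of fixture, either way round below 0.2 rad and contact force between cwasher and fixture above 1.5 N and linear speed of cwasher below 0.01 m/s); the robot touches nothing.
It fails at once if the washer is rammed: more than 35 N between washer and fixture, all their contacts added up (contact force between cwasher and fixture above 35 N).
It fails at once if gripper or arm leans on the fixture with more than 25 N (contact force between any of the fingers, the arm and fixture above 25 N).
It fails at once if the beaker or the dropper bottle is shifted by more than 30 mm (distance of any of beaker_50, dropper_bottle from where it was at the start of the episode above 0.03 m).
It also fails if it takes over 45 s, if anything falls off the work surface, if the arm or the gripper's body presses on something with over 40 N, if the wrist force passes 120 N, or if a joint passes its speed limit or range.

## Robot

A 6-joint arm with a two-finger parallel gripper is mounted at the origin on a cart in front of the work surface, level with it; the furniture and walls round the work are solid. World frame = base frame: x ahead of the robot, y to its left, z up, the work surface at z = 0. Lengths are in m, angles in rad, forces in N, time in s.
With the tool pointing down it reaches from about 0.3 to 0.875 m from the base axis. Payload 6.4 kg.
Tool frame: the origin (TCP) lies on the centre line of the jaws, within the pads' length; the fingertips stand ctrl.tip_extent ahead of it and the grasp point (between the pads) lies 8 mm behind it (ctrl.tip_extent is the distance from the TCP to the fingertips, in m); z points along the fingers, y is the line along which they close (so a half turn about z gives the same grasp; the last joint's range is limited). The gripper opens to 85 mm and grips with 20 to 120 N. Pads are 22 mm wide; open, the fingers measure 114 mm over their backs; the gripper's body (76 mm by 85 mm) begins 54 mm behind the grasp point. The pads swing forward as they close: fully open they stand 13 mm farther back than shut.
Start: joints at [-1.412, 0.181, 1.607, -0, 1.354, -0.206], TCP at [0.205, -0.537, 0.242] pointing down, gripper open.
Joint ranges: [-2.99, 2.99], [-0.89, 2.07], [0.3, 2.58], [-1.14, 4.28], [0, 2.63], [-3.12, 3.12]. Speed limits (rad/s): [2.57, 2.57, 3.01, 3.14, 3.14, 3.14].

## Interface

Orientations are given as a unit quaternion [w, x, y, z].
In Python, from bench import ctrl gives the robot as it stands.
- The arm moves only by the shell command python3 -m handwheel 'ROWS'. ROWS is JSON, a list of rows, each a list of 7 numbers: the turn, a rotation vector about the tool's x, y, z as a fraction of full scale, then the shift along the tool's x, y, z as a fraction of full scale, then the opening, from 0 (shut) to 1 (fully open). In form: [[rx, ry, rz, x, y, z, jaw], ...]. A call has exactly 8 rows; each row shifts and turns the commanded pose from where the row before left it, along the tool's axes as they then stand; what a row does not reach is not made up. Full scale, the value 1, is 300 mm for a shift and pi rad for a turn. A row lasts 1/10 s, in which the tool goes at most 50 mm and 8.59 degrees, less where a joint would pass 70% of its speed; a pose out of reach is approached as far as the arm can. A call with a number of a shift or a turn outside -1 to 1 is refused whole. A call with a gripper value outside its range is refused whole. The fingers move at their own pace and stop on an object; the grip force is fixed at half the most. Time passes only in rows, so rows that do not move let the fingers close, or fill a call up. It gives the time, the measured TCP pose, the force, the opening and the grip force at its end, in the units of the state.
- ctrl.get_obs(): the state, without advancing time (a new reading comes with each control period).
- ctrl.camera(name): name is "scene" or "top" or "wrist"; returns the picture (400x640x3 uint8, blue, green, red); there is no depth.
- ctrl.camera_model(name): a dict with "camera_matrix" (3x3 intrinsics, pixels), "cam_to_world" (4x4, takes a point from camera to world coordinates). Camera axes: x right, y up, looking along -z (the intrinsics and any distortion apply to the point x, -y, -z); pixel columns grow to the right and rows downward; lengths in m; the calibration is good to about 2 mm. A picture is of the moment at which its call begins: read the wrist's pose just before it. camera_model takes no time and is no camera call; for the wrist camera it gives the pose at the moment of the call.
- ctrl.hand_in(): hands the job in; it is judged then, once.
The state is a dict: "time_s": time; "q": joint angles; "dq": joint speeds; "joint_efforts": joint torques, N m; "eef_pos": TCP position; "eef_rot": TCP orientation; "wrist_force": force on the tool from outside, world axes, zero at the start; "torque": the same for the moment, N m; "opening": opening from 0.0 (shut) to 1.0 (fully open); "grasp_force": force on a finger pad.
Only numpy, scipy, OpenCV 4.12 (cv2) and the standard library are available. Lean on these libraries where they do the work, as an engineer would, in place of code of your own. Each camera call takes 0.05 s, during which the arm holds its last target. There are 200 camera calls.

## Working session

There is one attempt and no reset: what is moved stays moved. The work goes in short steps, Python scripts to look and compute and a shell command to move; the robot and the scene stay as the last step left them, time stands still between calls to the robot, and variables do not carry over. Pictures are saved under pics/ and viewed, at most 11 in all, crops included, and the job is handed in when it is done.

```bash
mkdir -p pics; ls; python3 - <<'E'
from bench import ctrl
import cv2,numpy as np
o=ctrl.get_obs();print(o['time_s'],o['eef_pos'],o['eef_rot'],o['opening'],ctrl.tip_extent)
for n in ('scene','top'):
    im=ctrl.camera(n);cv2.imwrite(f'pics/{n}0.png',im);m=ctrl.camera_model(n)
    print(n,np.round(m['camera_matrix'],1).tolist(),np.round(m['cam_to_world'],3).tolist(),[k for k in m])
E
```

```text
pics
0.0 [ 0.20506342 -0.53661322  0.24137658] [-9.03328016e-04  9.83412604e-01  1.81380358e-01  2.22325481e-05] 0.9966688485226454 0.011
scene [[368.9, 0.0, 311.4], [0.0, 368.9, 195.8], [0.0, 0.0, 1.0]] [[-0.89, 0.175, -0.421, 0.136], [-0.455, -0.399, 0.796, 0.902], [-0.028, 0.9, 0.434, 0.427], [0.0, 0.0, 0.0, 1.0]] ['camera_matrix', 'cam_to_world']
top [[376.4, 0.0, 313.1], [0.0, 376.4, 198.2], [0.0, 0.0, 1.0]] [[-0.024, 0.98, -0.198, 0.328], [-1.0, -0.027, -0.011, 0.232], [-0.016, 0.197, 0.98, 0.897], [0.0, 0.0, 0.0, 1.0]] ['camera_matrix', 'cam_to_world']
```

View pics/scene0.png

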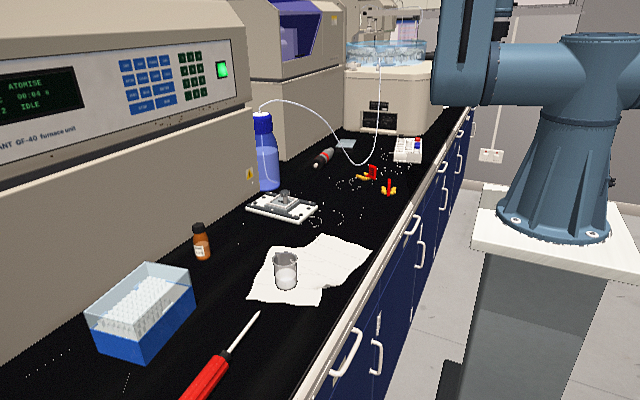

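View pics/top0.png

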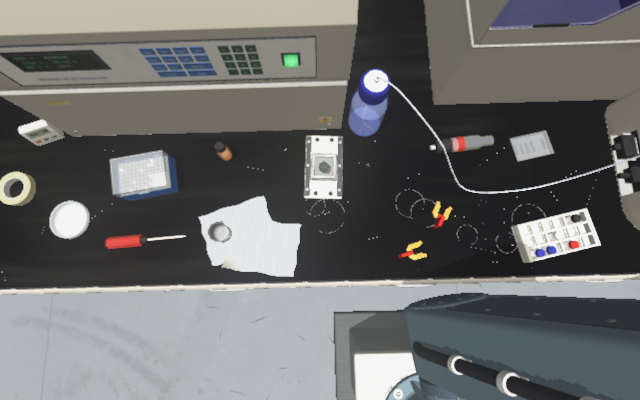

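The top view shows the fixture near (323,167), and two washers with red tabs near (440,215) and (412,252). The beaker is at (220,232) and the bottle at (223,151). Next I'll zoom in and measure.

```bash
cat > h.py <<'E'
import cv2,numpy as np
from bench import ctrl
def ray(n,uv,m=None):
    m=m or ctrl.camera_model(n);K=m['camera_matrix'];T=np.array(m['cam_to_world'])
    d=np.linalg.inv(K)@[uv[0],uv[1],1.];d=T[:3,:3]@(d*[1,-1,-1]);return T[:3,3],d
def onz(n,uv,z,m=None):
    o,d=ray(n,uv,m);return (o+d*(z-o[2])/d[2])[:2]
def proj(n,P,m=None):
    m=m or ctrl.camera_model(n);T=np.array(m['cam_to_world']);p=T[:3,:3].T@(np.array(P)-T[:3,3]);p=p*[1,-1,-1]
    q=m['camera_matrix']@p;return q[:2]/q[2]
def blobs(mask,amin=8):
    n,l,s,c=cv2.connectedComponentsWithStats(mask.astype(np.uint8));return [(c[i].round(1),s[i].tolist()) for i in range(1,n) if s[i][4]>=amin]
E
python3 - <<'E'
from h import *
im=cv2.imread('pics/top0.png')
a=cv2.resize(im[185:285,380:480],None,fx=5.5,fy=5.5,interpolation=cv2.INTER_CUBIC)[:,:400+0]
a=cv2.resize(im[195:270,390:460],None,fx=6,fy=6,interpolation=cv2.INTER_CUBIC)
b=cv2.resize(im[130:205,295:355],None,fx=6,fy=6,interpolation=cv2.INTER_CUBIC)
cv2.imwrite('pics/crop0.png',np.hstack([a,b[:450]]))
hsv=cv2.cvtColor(im,cv2.COLOR_BGR2HSV);h,s,v=cv2.split(hsv)
red=((h<8)|(h>172))&(s>150)&(v>80);yel=(h>12)&(h<35)&(s>120)&(v>90)
for nm,mk,z in(('red',red,.03),('yel',yel,.006)):
    for c,st in blobs(mk):
        if 380<c[0]<480 and c[1]>180:print(nm,c,st,onz('top',c,z).round(3))
for c in((323,167),(220,232),(223,151)):print(onz('top',c,.02).round(3))
E
```

```text
red [439.1 220.8] [433, 213, 12, 15, 92] [ 0.442 -0.048]
red [405.1 254. ] [398, 251, 16, 7, 64] [0.368 0.036]
yel [436.1 208.8] [432, 201, 9, 17, 96] [ 0.474 -0.051]
yel [447.2 212.2] [443, 206, 10, 15, 76] [ 0.465 -0.076]
yel [413.6 245.3] [406, 240, 17, 12, 102] [0.388 0.009]
yel [417.6 255.7] [408, 252, 19, 9, 99] [0.364 0.002]
[0.581 0.216]
[0.43  0.462]
[0.629 0.46 ]
```

View pics/crop0.png

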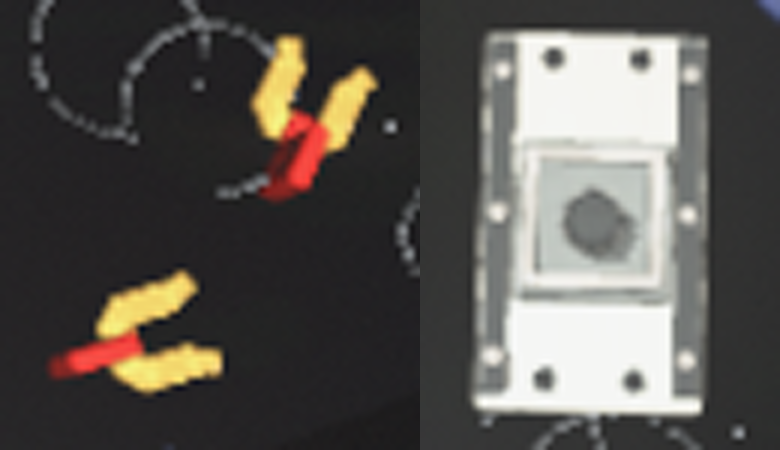

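The target is the farther washer. Its tab is at px (439,220), about (0.442,-0.048), and its slot opens towards roughly -25° world yaw. The stud head is near px (325,167). I'm moving above the washer for a closer look.

```bash
python3 -m handwheel '[[0,0,0,0.114,-0.115,0,1],[0,0,0,0.114,-0.115,0,1],[0,0,0,0.114,-0.115,0,1],[0,0,0,0.114,-0.115,0,1],[0,0,0,0.114,-0.115,0,1],[0,0,0,0.114,-0.115,0,1],[0,0,0,0.114,-0.115,0,1],[0,0,0,0.114,-0.115,0,1]]'
python3 -m handwheel '[[0,0,0,0.114,-0.115,0,1],[0,0,0,0.114,-0.115,0,1],[0,0,0,0.1,-0.1,0,1],[0.0,0,0.045,0,0,0,1],[0,0,0.045,0,0,0,1],[0,0,0.045,0,0,0,1],[0,0,0.045,0,0,0,1],[0,0,0.045,0,0,0,1]]'
cat >> h.py <<'E'
from scipy.spatial.transform import Rotation as R
def state():
    o=ctrl.get_obs();q=np.array(o['eef_rot']);r=R.from_quat(q[[1,2,3,0]]);return o,np.array(o['eef_pos']),r
def plan(target,yaw=None):
    "print total shift (fraction) in present tool axes, and turn fraction to bring tool x to yaw, tool down"
    o,p,r=state();print('t',round(o['time_s'],2),'p',p.round(4),'yaw',np.degrees(np.arctan2(*r.as_matrix()[1::-1,0])).round(2),'z',r.as_matrix()[:,2].round(4),'F',np.round(o['wrist_force'],1),'op',round(o['opening'],3),'g',round(o['grasp_force'],1))
    print('shift',(r.inv().apply(np.array(target)-p)/.3).round(4))
    if yaw is not None:
        c,s=np.cos(np.radians(yaw)),np.sin(np.radians(yaw));g=R.from_matrix(np.array([[c,s,0],[s,-c,0],[0,0,-1]]).T)
        print('turn',((r.inv()*g).as_rotvec()/np.pi).round(4))
E
python3 - <<'E'
from h import *
plan([.44,-.05,.25],-28)
m=ctrl.camera_model('wrist');im=ctrl.camera('wrist');cv2.imwrite('pics/w1.png',im)
print(m['camera_matrix'].round(1).tolist(),np.round(m['cam_to_world'],3).tolist())
E
```

```text
time_s: 0.9
eef_pos: [0.3625, -0.1798, 0.2422]
eef_rot: [0.0, 0.983, 0.181, 0.0]
wrist_force: [0.9, -0.3, -0.6]
opening: 1.002
grasp_force: 0.0
time_s: 1.7
eef_pos: [0.4186, -0.0539, 0.2419]
eef_rot: [-0.0, 0.985, -0.173, -0.0]
wrist_force: [-0.3, 1.0, 0.3]
opening: 1.0
grasp_force: 0.0
t 1.7 p [ 0.4186 -0.0539  0.2419] yaw -19.92 z [-7.e-04  3.e-04 -1.e+00] F [-0.3  1.   0.3] op 1.0 g 0.0
shift [ 0.0625 -0.0364 -0.0269]
turn [0.     0.0002 0.0449]
[[277.5, 0.0, 314.0], [0.0, 277.5, 204.3], [0.0, 0.0, 1.0]] [[-0.34, 0.895, 0.289, 0.493], [-0.94, -0.324, -0.104, -0.081], [0.001, -0.307, 0.952, 0.373], [0.0, 0.0, 0.0, 1.0]]
```

View pics/w1.png

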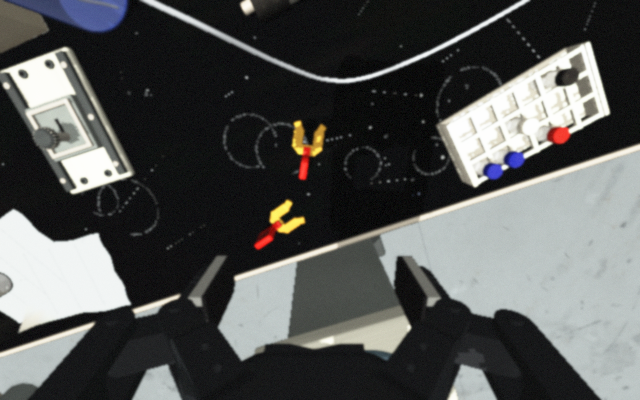

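The wrist view shows the target washer at px (304,150), with prongs at about (297,123) and (322,126). The fixture is at left, its stud at (45,135). Now measuring the washer numerically.

```bash
cat >> h.py <<'E'
def washer(im,m,box):
    x0,y0,x1,y1=box;h,s,v=cv2.split(cv2.cvtColor(im,cv2.COLOR_BGR2HSV));B=np.zeros(h.shape,bool);B[y0:y1,x0:x1]=1
    red=((h<9)|(h>170))&(s>130)&(v>70)&B;yel=(h>10)&(h<35)&(s>90)&(v>70)&B
    f=lambda mk,z:np.array([onz('wrist',(u,w),z,m) for w,u in zip(*np.nonzero(mk))],dtype=np.float32)
    hi=red&(v>0.8*v[red].max());Y=f(yel,.006);T=f(hi,.046);N=f(red,.046)
    for nm,P in(('yel',Y),('redtop',T),('red',N)):
        (c,sz,a)=cv2.minAreaRect(P);mu=P.mean(0);w=np.linalg.eigh(np.cov(P.T))[1][:,1]
        print(nm,len(P),'rect',np.round(c,4),np.round(sz,4),round(a,1),'mean',mu.round(4),'pca',np.degrees(np.arctan2(w[1],w[0])).round(1))
    print('v red pct',np.percentile(v[red],[5,25,50,75,95]))
E
python3 - <<'E'
from h import *
im=cv2.imread('pics/w1.png');m=ctrl.camera_model('wrist')
washer(im,m,(280,110,340,190))
h,s,v=cv2.split(cv2.cvtColor(im,cv2.COLOR_BGR2HSV));
for y in range(118,186,3):print(y,' '.join(f'{h[y,x]:3d}/{v[y,x]:3d}' if s[y,x]>90 and v[y,x]>60 else '   .   ' for x in range(290,330,2)))
E
```

```text
yel 730 rect [ 0.4673 -0.0634] [0.0426 0.0435] 59.8 mean [ 0.4672 -0.0635] pca 56.9
redtop 163 rect [ 0.4455 -0.0521] [0.0079 0.0372] 60.8 mean [ 0.4438 -0.0513] pca 149.7
red 271 rect [ 0.445  -0.0517] [0.011  0.0396] 61.3 mean [ 0.4439 -0.0514] pca 149.3
v red pct [100.5 161.  215.  248.  254. ]
118    .       .       .       .       .       .       .       .       .       .       .       .       .       .       .       .       .       .       .       .   
121    .       .     21/ 79  21/163  22/210  20/175    .       .       .       .       .       .       .       .       .       .       .       .       .       .   
124    .       .     22/206  28/253  27/252  22/220  19/ 80    .       .       .       .       .       .       .       .     19/ 96  19/ 95    .       .       .   
127    .       .     19/119  21/212  20/208  20/195  19/131    .       .       .       .       .       .       .     19/113  20/190  20/197  19/162  18/ 61    .   
130    .       .     20/156  20/197  20/193  20/198  19/184  20/ 86    .       .       .       .       .     20/116  19/186  20/199  20/193  19/1
[... 2267 characters left out ...]
   .       .       .       .       .       .   
175    .       .       .       .      1/109   2/246   2/254   2/252   1/171    .       .       .       .       .       .       .       .       .       .       .   
178    .       .       .       .      1/ 73   1/215   1/242   1/234   1/102    .       .       .       .       .       .       .       .       .       .       .   
181    .       .       .       .       .       .       .       .       .       .       .       .       .       .       .       .       .       .       .       .   
184    .       .       .       .       .       .       .       .       .       .       .       .       .       .       .       .       .       .       .       .
```

```bash
python3 - <<'E'
from h import *
m=ctrl.camera_model('wrist')
print(onz('wrist',(303.3,169),.046,m))
plan([.4405,-.048,.11],-29.8)
E
```

```text
[ 0.43921031 -0.04868829]
t 1.75 p [ 0.4186 -0.0539  0.2419] yaw -20.32 z [-7.e-04  3.e-04 -1.e+00] F [0.5 0.2 0.2] op 1.001 g 0.0
shift [ 0.0618 -0.0438  0.4398]
turn [0.     0.0002 0.0527]
```

```bash
python3 -m handwheel '[[0,0,0.027,0,0,0.1,1],[0,0,0.026,0,0,0.1,1],[0,0,0,0.034,-0.017,0.12,1],[0,0,0,0.034,-0.017,0.12,1],[0,0,0,0,0,0,1],[0,0,0,0,0,0,1],[0,0,0,0,0,0,1],[0,0,0,0,0,0,1]]'
python3 - <<'E'
from h import *
plan([.4405,-.048,.022],-29.8)
m=ctrl.camera_model('wrist');im=ctrl.camera('wrist');cv2.imwrite('pics/w2.png',im)
a=[proj('wrist',(.4405,-.048,z),m).round(0).tolist() for z in(0,.046)];print(a,proj('wrist',(.467,-.063,.006),m))
u=int(a[1][0])
washer(im,m,(u-80,60,u+80,300))
cv2.imwrite('pics/w2c.png',cv2.resize(im[80:300,u-100:u+100],None,fx=2.7,fy=2.7))
E
```

```text
time_s: 2.55
eef_pos: [0.4428, -0.0557, 0.1124]
eef_rot: [0.0, 0.968, -0.251, 0.002]
wrist_force: [-0.5, -0.1, 0.8]
opening: 0.998
grasp_force: 0.0
t 2.55 p [ 0.4428 -0.0557  0.1124] yaw -29.11 z [ 0.0036 -0.0015 -1.    ] F [-0.5 -0.1  0.8] op 0.998 g 0.0
shift [-0.0203 -0.0184  0.3012]
turn [-0.0001 -0.0012  0.0039]
[[307.0, 211.0], [306.0, 231.0]] [307.3162628  180.50190774]
yel 2265 rect [ 0.4268 -0.0323] [0.0491 0.1471] 57.0 mean [ 0.4332 -0.0379] pca 142.9
redtop 402 rect [ 0.4281 -0.0365] [0.0141 0.096 ] 49.1 mean [ 0.4455 -0.0517] pca 145.0
red 646 rect [ 0.4279 -0.0364] [0.0158 0.0964] 48.1 mean [ 0.4458 -0.0515] pca 141.5
v red pct [105.   144.25 229.   253.   254.  ]
```

View pics/w2c.png

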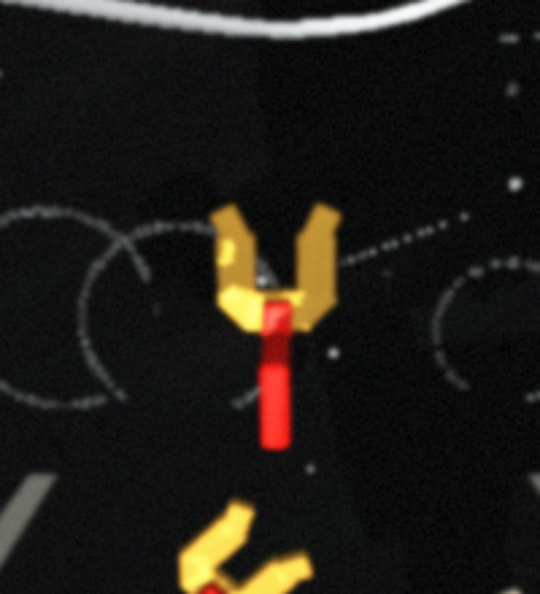

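The crop shows the tab top at px (308,230), with the washer axis vertical in the image, so aligned with the tool. The second washer lies behind and clear. Refine, then descend.

```bash
python3 - <<'E'
from h import *
m=ctrl.camera_model('wrist')
t=onz('wrist',(307.8,230.5),.046,m);f=onz('wrist',(308,80+367/2.7),.046,m);b=onz('wrist',(307.8,80+448/2.7),.046,m);print(t,np.linalg.norm(f-b))
w=onz('wrist',(206+276/2.7,80+208/2.7),.006,m);d=w-t;print(w,np.degrees(np.arctan2(d[1],d[0])),np.linalg.norm(d))
plan([*t,.025],-29.5)
E
```

```text
[ 0.43996633 -0.04917987] 0.02500562799939916
[ 0.48430735 -0.07370094] -28.943069178275 0.05066959775888335
t 2.6 p [ 0.4427 -0.0556  0.1122] yaw -29.11 z [ 0.0034 -0.0014 -1.    ] F [ 0.1  0.3 -0.6] op 0.996 g 0.0
shift [-0.0194 -0.0142  0.2907]
turn [-0.0001 -0.0012  0.0021]
```

```bash
python3 -m handwheel '[[0,0,0,-0.019,-0.014,0.06,1],[0,0,0,0,0,0.08,1],[0,0,0,0,0,0.08,1],[0,0,0,0,0,0.07,1],[0,0,0,0,0,0,1],[0,0,0,0,0,0,0],[0,0,0,0,0,0,0],[0,0,0,0,0,0,0]]'
python3 -m handwheel '[[0,0,0,0,0,0,0],[0,0,0,0,0,0,0],[0,0,0,0,0,0,0],[0,0,0,0,0,0,0],[0,0,0,0,0,0,0],[0,0,0,0,0,0,0],[0,0,0,0,0,0,0],[0,0,0,0,0,0,0]]'
```

```text
time_s: 3.4
eef_pos: [0.4399, -0.0491, 0.0247]
eef_rot: [0.0, 0.968, -0.251, 0.001]
wrist_force: [-0.3, -0.2, 0.3]
opening: 0.515
grasp_force: 0.0
time_s: 4.2
eef_pos: [0.4391, -0.0489, 0.0238]
eef_rot: [0.0, 0.968, -0.252, 0.0]
wrist_force: [-2.0, -0.2, 6.4]
opening: 0.087
grasp_force: 60.7
```

```bash
python3 -m handwheel '[[0,0,0,0,0,-0.05,0],[0,0,0,0,0,-0.1,0],[0,0,0,0,0,-0.1,0],[0,0,0,0,0,-0.1,0],[0,0,0,-0.03,-0.08,0,0],[0,0,0,-0.049,-0.132,0,0],[0,0,0,-0.049,-0.132,0,0],[0,0,0,-0.049,-0.132,0,0]]'
python3 -m handwheel '[[0,0,0,-0.049,-0.132,0,0],[0,0,0,-0.049,-0.132,0,0],[0,0,0,-0.02,-0.05,0,0],[0,0,-0.038,0,0,0,0],[0,0,-0.038,0,0,0,0],[0,0,-0.038,0,0,0,0],[0,0,-0.038,0,0,0,0],[0,0,0,0,0,0,0]]'
python3 - <<'E'
from h import *
plan([.48,.216,.13],-2)
m=ctrl.camera_model('wrist');im=ctrl.camera('wrist');cv2.imwrite('pics/w3.png',im)
t=cv2.imread('pics/top0.png')
for c,z in(((488,33),.017),((708,37),.017),((700,412),.01),((472,408),.01)):print(onz('top',(295+(c[0]-420)/6,130+c[1]/6),z).round(4))
print(onz('top',(365,130),0),np.array(m['cam_to_world']).round(3).tolist())
E
```

```text
time_s: 5.0
eef_pos: [0.4618, 0.1033, 0.1283]
eef_rot: [-0.0, 0.968, -0.252, 0.0]
wrist_force: [1.4, -0.1, 0.1]
opening: 0.083
grasp_force: 59.7
time_s: 5.8
eef_pos: [0.4765, 0.2014, 0.1279]
eef_rot: [0.0, 1.0, -0.015, -0.0]
wrist_force: [-0.1, -0.1, -0.0]
opening: 0.084
grasp_force: 59.7
t 5.8 p [0.4765 0.2014 0.1279] yaw -1.71 z [-9.e-04 -1.e-04 -1.e+00] F [-0.1 -0.1 -0. ] op 0.084 g 59.7
shift [ 0.0103 -0.049  -0.007 ]
turn [0.     0.0003 0.0016]
[0.6638 0.2552]
[0.6593 0.1649]
[0.5038 0.1738]
[0.5079 0.2651]
[0.68035548 0.10761901] [[-0.029, 0.951, 0.308, 0.555], [-1.0, -0.028, -0.008, 0.199], [0.001, -0.308, 0.952, 0.259], [0.0, 0.0, 0.0, 1.0]]
```

View pics/w3.png

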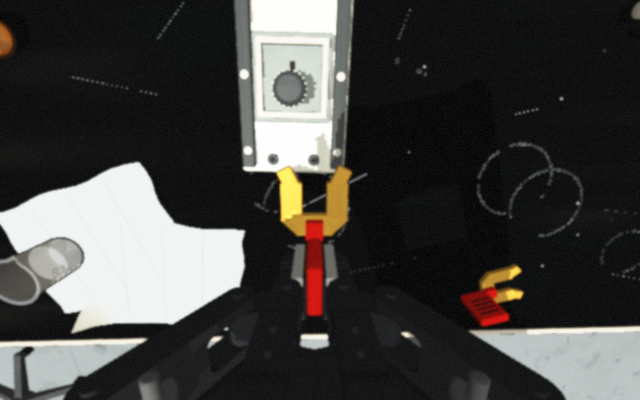

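The wrist view shows the washer held straight. The fixture's near edge is at row ~170, the stud head at (290,88), and the lip rim spans columns 254–333. Zooming in on the fixture.

```bash
python3 - <<'E'
from h import *
im=cv2.imread('pics/w3.png')
cv2.imwrite('pics/w3c.png',cv2.resize(im[20:180,230:360],None,fx=3.7,fy=3.7,interpolation=cv2.INTER_CUBIC))
g=cv2.cvtColor(im,cv2.COLOR_BGR2GRAY)
for y in(35,50,70,90,110,125,140,155,163):print(y,' '.join(map(str,g[y,234:358:1])))
E
```

```text
35 24 42 78 101 107 113 117 112 114 119 119 117 116 112 98 85 103 155 195 215 221 225 229 233 234 235 233 233 232 231 230 229 228 226 228 227 226 224 221 220 217 215 215 211 215 213 216 214 216 219 218 216 217 212 211 212 209 212 215 218 219 221 221 223 221 221 218 216 220 216 219 215 216 213 216 214 212 211 212 213 214 214 212 212 214 213 216 214 212 211 214 214 214 214 215 214 214 206 205 212 214 181 129 108 113 112 111 107 113 113 111 108 106 104 103 108 112 88 50 25 15 18 16 16
50 17 28 55 83 104 111 114 116 114 115 117 119 114 115 104 93 78 100 152 199 225 240 247 249 249 247 232 183 156 183 205 215 215 214 216 217 215 217 214 214 215 216 218 216 217 215 217 220 218 220 219 222 223 221 222 221 223 220 223 217 218 218 219 221 218 218 219 216 217 217 216 214 216 216 217 213 214 215 216 214 216 216 218 215 215 215 214 218 227 242 249 249 249 245 237 219 208 202 187 182 165 125 105 111 113 109 111 109 114 108 113 110 107 111 134 146 130 73 28 13 19 15 17 14
70 11 17 22 51 83 120 161 205 231 239 241 232 209 168 135 110 89 81 120 176 216 237 246 249 250 249 241 213 159 150 187 215 222
[... 2470 characters left out ...]
54 254 254 254 254 254 254 254 254 254 254 254 254 254 254 253 250 237 200 158 141 136 135 135 144 165 187 201 204 207 205 207 208 208 213 213 208 194 160 119 117 136 155 167 164 157 150 131 102 85 90 109 95 54 25 16 16 8 10 15 17 4 6 5 15 7
163 18 16 18 19 26 12 15 25 50 87 115 127 125 129 133 132 130 131 122 111 94 106 171 227 245 252 254 254 254 254 254 254 254 253 247 221 178 152 141 135 141 152 182 225 245 253 254 254 254 254 254 254 254 254 254 254 254 254 254 254 254 254 253 251 250 250 251 253 254 254 254 254 253 249 231 185 146 122 104 101 103 109 101 110 149 184 202 205 205 205 205 210 207 210 201 171 127 88 70 67 64 67 64 66 65 68 67 77 95 91 62 30 14 18 10 11 12 13 3 7 3 11 15 16
```

View pics/w3c.png

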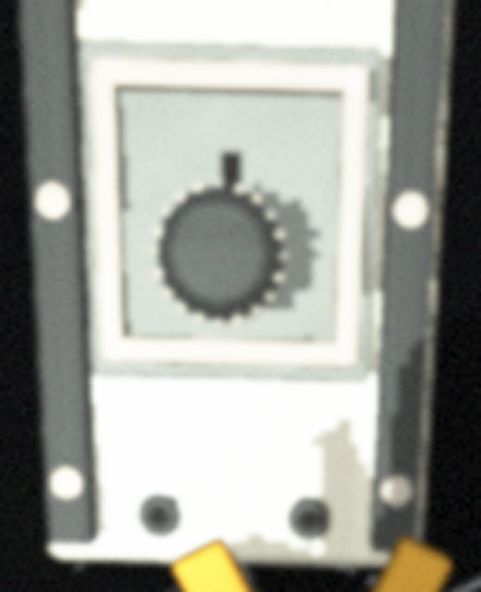

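```bash
python3 - <<'E'
from h import *
m=ctrl.camera_model('wrist')
f=lambda c,z:onz('wrist',((c[0]+.5)/3.7-.5+230,(c[1]+.5)/3.7-.5+20),z,m)
I=[f(c,.026) for c in((117,88),(345,92),(338,340),(127,340))]
O=[f(c,.026) for c in((90,58),(368,65),(365,362),(102,362))]
for Q in(I,O):
    Q=np.array(Q);c=Q.mean(0);a=[np.degrees(np.arctan2(*(Q[i]-Q[j])[::-1])) for i,j in((0,3),(1,2))];b=[np.degrees(np.arctan2(*(Q[i]-Q[j])[::-1]))-90 for i,j in((0,1),(3,2))]
    print(Q.round(4).tolist(),'c',c.round(4),'yaw',np.round(a,1),np.round(b,1),'L',np.linalg.norm(Q[0]-Q[3]).round(4),np.linalg.norm(Q[1]-Q[2]).round(4),'W',np.linalg.norm(Q[0]-Q[1]).round(4),np.linalg.norm(Q[3]-Q[2]).round(4))
h=f((220,250),.054);print('head',h)
# screws on strips z~.017 , near corners
for c in((52,201),(410,210),(66,483),(396,491)):print('screw',f(c,.018).round(4))
print('nearcorner',f((48,552),.01).round(4),f((418,568),.01).round(4))
h,s,v=cv2.split(cv2.cvtColor(cv2.imread('pics/w3.png'),cv2.COLOR_BGR2HSV))
yel=(h>10)&(h<35)&(s>90)&(v>70);yel[:,:260]=0;yel[:,370:]=0;yel[:150]=0
for y in range(170,240,6):
    x=np.nonzero(yel[y])[0];g=x[np.r_[True,np.diff(x)>2]] if len(x) else x
    print(y,x.min() if len(x) else '',x.max() if len(x) else '',(x.min()+x.max())/2 if len(x) else '')
red=((h<9)|(h>170))&(s>130)&(v>70)
for y in(225,250,270,290,310):
    x=np.nonzero(red[y,280:350])[0]+280;print('r',y,x.min(),x.max())
zb=.1279-.025
for x0,c0 in((.4765,.2014),):
    a=np.radians(-1.71)
    for r in((0,0,.03+.016),(13,0,.046),(-13,0,.046),(51,16,.006),(51,-16,.006),(11,19,.006),(11,-19,.006)):
        X=x0+(r[0]*np.cos(a)-r[1]*np.sin(a))*1e-3;Y=c0+(r[0]*np.sin(a)+r[1]*np.cos(a))*1e-3
        print(r,proj('wrist',(X,Y,zb-.0005+r[2]),m).round(1))
E
```

```text
[[0.6068, 0.2356], [0.6046, 0.1899], [0.5574, 0.1925], [0.5589, 0.2378]] c [0.582  0.2139] yaw [-2.7 -3.2] [-2.8 -1.9] L 0.048 0.0473 W 0.0458 0.0454
[[0.6123, 0.2405], [0.6092, 0.1852], [0.5527, 0.1867], [0.5546, 0.2436]] c [0.5822 0.214 ] yaw [-3.1 -1.6] [-3.1 -1.9] L 0.0578 0.0565 W 0.0554 0.0569
head [0.57363598 0.2145371 ]
screw [0.5877 0.2527]
screw [0.5834 0.1762]
screw [0.5282 0.2561]
screw [0.5238 0.1796]
nearcorner [0.5108 0.2642] [0.5038 0.1738]
170 280 350 315.0
176 277 350 313.5
182 280 348 314.0
188 279 348 313.5
194 279 348 313.5
200 279 348 313.5
206 280 348 314.0
212 280 348 314.0
218 280 348 314.0
224 284 344 314.0
230 290 337 313.5
236 297 330 313.5
r 225 306 322
r 250 307 321
r 270 305 323
r 290 306 322
r 310 306 322
(0, 0, 0.046) [312.8 292.5]
(13, 0, 0.046) [312.7 267.9]
(-13, 0, 0.046) [313.  315.6]
(51, 16, 0.006) [283.3 168.3]
(51, -16, 0.006) [341.9 168.1]
(11, 19, 0.006) [280.8 235.4]
(11, -19, 0.006) [345.1 235.2]
```

Lip rim, head and screws agree. Fixture yaw is -3.3°, the stem is at about (0.5733,0.2146), and bore home is about (0.578,0.2145). The held washer sits 0.6 mm to -y of the tool line. Turning square, then going to the pre-insert pose.

```bash
python3 -m handwheel '[[0,0,0.0088,0,0,0,0],[0,0,0,0.02,-0.015,0,0],[0,0,0,0.03,-0.02,0,0],[0,0,0,0.03,-0.02,0,0],[0,0,0,0,0,0.05,0],[0,0,0,0,0,0.05,0],[0,0,0,0,0,0,0],[0,0,0,0,0,0,0]]'
python3 - <<'E'
from h import *
plan([.5011,.2195,.055],-3.3)
E
```

```text
time_s: 6.65
eef_pos: [0.5006, 0.2162, 0.0969]
eef_rot: [0.0, 1.0, -0.029, -0.001]
wrist_force: [-0.7, -0.1, 0.2]
opening: 0.087
grasp_force: 59.7
t 6.65 p [0.5006 0.2162 0.0969] yaw -3.37 z [-3.e-03 -6.e-04 -1.e+00] F [-0.7 -0.1  0.2] op 0.087 g 59.7
shift [ 0.0016 -0.0113  0.1396]
turn [ 0.0002  0.0009 -0.0004]
```

```bash
python3 -m handwheel '[[0,0,0,0,-0.011,0.02,0],[0,0,0,0,0,0.04,0],[0,0,0,0,0,0.04,0],[0,0,0,0,0,0.03,0],[0,0,0,0,0,0.01,0],[0,0,0,0,0,0,0],[0,0,0,0,0,0,0],[0,0,0,0,0,0,0]]'
python3 - <<'E'
from h import *
plan([.5011,.2195,.055],-3.3)
m=ctrl.camera_model('wrist');im=ctrl.camera('wrist');cv2.imwrite('pics/w4.png',im)
cv2.imwrite('pics/w4c.png',cv2.resize(im[60:330,220:410],None,fx=2.2,fy=2.2,interpolation=cv2.INTER_CUBIC))
s=ctrl.camera('scene');cv2.imwrite('pics/s4c.png',cv2.resize(s[150:240,230:340],None,fx=5,fy=5,interpolation=cv2.INTER_CUBIC))
E
```

```text
time_s: 7.45
eef_pos: [0.5024, 0.2198, 0.0568]
eef_rot: [-0.0, 1.0, -0.029, 0.0]
wrist_force: [-0.2, -0.3, -1.4]
opening: 0.082
grasp_force: 59.7
t 7.45 p [0.5024 0.2198 0.0568] yaw -3.36 z [ 1.e-03  2.e-04 -1.e+00] F [-0.2 -0.3 -1.4] op 0.082 g 59.7
shift [-0.0044  0.0014  0.006 ]
turn [-0.0001 -0.0003 -0.0003]
```

View pics/w4c.png

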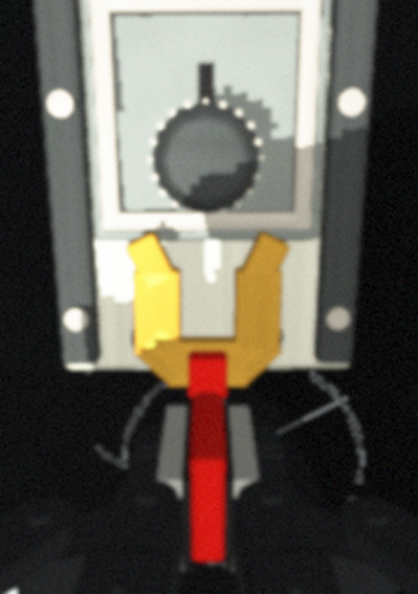

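The view shows the slot centred on the stud head (slot 209, head 207 in the crop) and the washer level just short of the head. Advancing.

```bash
python3 -m handwheel '[[0,0,0,0,-0.001,0.006,0],[0,0,0,0.02,0,0,0],[0,0,0,0.02,0,0,0],[0,0,0,0.02,0,0,0],[0,0,0,0.02,0,0,0],[0,0,0,0.02,0,0,0],[0,0,0,0.013,0,0,0],[0,0,0,0,0,0,0]]'
python3 - <<'E'
from h import *
plan([.544,.217,.055],-3.3)
E
```

```text
time_s: 8.35
eef_pos: [0.5365, 0.2179, 0.0545]
eef_rot: [-0.0, 1.0, -0.03, 0.0]
wrist_force: [0.9, 0.1, -0.5]
opening: 0.087
grasp_force: 59.7
t 8.35 p [0.5365 0.2179 0.0545] yaw -3.38 z [ 4.e-04  1.e-04 -1.e+00] F [ 0.9  0.1 -0.5] op 0.087 g 59.7
shift [ 0.025   0.0017 -0.0016]
turn [-0.     -0.0001 -0.0005]
```

```bash
python3 -m handwheel '[[0,0,0,0.003,0,0,0],[0,0,0,0.003,0,0,0],[0,0,0,0.003,0,0,0],[0,0,0,0.003,0,0,0],[0,0,0,0.003,0,0,0],[0,0,0,0.003,0,0,0],[0,0,0,0,0,0,0],[0,0,0,0,0,0,0]]'
python3 - <<'E'
from h import *
plan([.544,.217,.055],-3.3)
E
```

```text
time_s: 9.15
eef_pos: [0.5411, 0.2178, 0.0544]
eef_rot: [0.0, 1.0, -0.029, -0.0]
wrist_force: [-0.9, 0.7, -1.3]
opening: 0.083
grasp_force: 59.7
t 9.15 p [0.5411 0.2178 0.0544] yaw -3.36 z [-3.e-04 -0.e+00 -1.e+00] F [-0.9  0.7 -1.3] op 0.083 g 59.7
shift [ 0.0099  0.002  -0.002 ]
turn [ 0.      0.0001 -0.0003]
```

```bash
python3 -m handwheel '[[0,0,0,0.003,0,0,0],[0,0,0,0.003,0,0,0],[0,0,0,0.003,0,0,0],[0,0,0,0.002,0,0,0],[0,0,0,0,0,0,0],[0,0,0,0,0,0,0],[0,0,0,0,0,0,0],[0,0,0,0,0,0,0]]'
python3 - <<'E'
from h import *
f=[]
for i in range(4): ctrl.camera('wrist') if i==3 else ctrl.camera('scene');o=ctrl.get_obs();f.append(np.r_[o['wrist_force'],o['eef_pos']*np.array(1000)])
print(np.mean(f,0).round(2))
E
```

```text
time_s: 9.95
eef_pos: [0.5441, 0.2175, 0.0542]
eef_rot: [0.0, 1.0, -0.029, -0.0]
wrist_force: [-3.6, 0.1, -3.1]
opening: 0.086
grasp_force: 59.5
[-3.0900e+00  1.9000e-01 -4.2700e+00  5.4416e+02  2.1750e+02  5.4230e+01]
```

Contact has begun (-3 N along x), but Fz of -4 N is odd. Looking from the side.

```bash
python3 - <<'E'
from h import *
s=ctrl.camera('scene');w=ctrl.camera('wrist');cv2.imwrite('pics/w5.png',w)
a=cv2.resize(s[170:235,240:320],None,fx=6,fy=6,interpolation=cv2.INTER_CUBIC)
b=cv2.resize(w[80:345,240:390],None,fx=2,fy=2)[:390]
b=cv2.resize(w[90:285,250:380],None,fx=2,fy=2)
cv2.imwrite('pics/c5.png',np.hstack([a,b]))
E
```

```text
(no output)
```

View pics/c5.png

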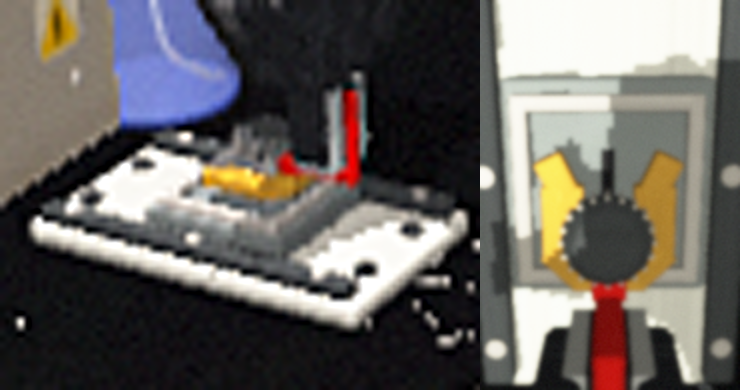

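The washer surrounds the stem under the head, well centred. I'll lower 2 mm to see whether Fz relaxes (head contact).

```bash
python3 -m handwheel '[[0,0,0,0,0,0.003,0],[0,0,0,0,0,0.003,0],[0,0,0,0,0,0,0],[0,0,0,0,0,0,0],[0,0,0,0,0,0,0],[0,0,0,0,0,0,0],[0,0,0,0,0,0,0],[0,0,0,0,0,0,0]]'
python3 - <<'E'
from h import *
f=[]
for i in range(4): ctrl.camera('scene');o=ctrl.get_obs();f.append(np.r_[o['wrist_force'],o['eef_pos']*np.array(1000)])
print(np.mean(f,0).round(2));plan([.55,.217,.052],-3.3)
E
```

```text
time_s: 11.05
eef_pos: [0.5448, 0.2176, 0.0529]
eef_rot: [-0.0, 1.0, -0.029, 0.0]
wrist_force: [-1.2, 0.8, -1.6]
opening: 0.084
grasp_force: 59.5
[-1.4700e+00 -1.0000e-01 -3.4000e-01  5.4476e+02  2.1760e+02  5.2910e+01]
t 11.25 p [0.5447 0.2176 0.0529] yaw -3.36 z [ 5.e-04  1.e-04 -1.e+00] F [-2.2 -0.2  0. ] op 0.082 g 59.5
shift [0.0177 0.001  0.003 ]
turn [-0.     -0.0002 -0.0003]
```

```bash
python3 -m handwheel '[[0,0,0,0.003,0,0,0],[0,0,0,0.003,0,0,0],[0,0,0,0.003,0,0,0],[0,0,0,0.003,0,0,0],[0,0,0,0.002,0,0,0],[0,0,0,0,0,0,0],[0,0,0,0,0,0,0],[0,0,0,0,0,0,0]]'
cat >> h.py <<'E'
def force():
    f=[]
    for i in range(4): ctrl.camera('scene');o=ctrl.get_obs();f.append(np.r_[o['wrist_force'],np.array(o['torque'])*10,np.array(o['eef_pos'])*1000])
    print('F,10M,p_mm',np.mean(f,0).round(2).tolist())
E
python3 - <<'E'
from h import *
force();plan([.55,.217,.047],-3.3)
E
```

```text
time_s: 12.05
eef_pos: [0.5481, 0.2173, 0.0525]
eef_rot: [0.0, 1.0, -0.029, -0.001]
wrist_force: [-5.3, 0.8, 2.7]
opening: 0.09
grasp_force: 59.9
F,10M,p_mm [-5.3, 0.52, 1.74, 1.04, 9.1, -0.05, 548.09, 217.34, 52.49]
t 12.25 p [0.5481 0.2173 0.0525] yaw -3.36 z [-1.4e-03 -1.0e-04 -1.0e+00] F [-4.9  0.6  0.7] op 0.084 g 59.9
shift [0.0064 0.0008 0.0183]
turn [ 0.      0.0004 -0.0003]
```

```bash
python3 -m handwheel '[[0,0,0,0.002,0,0,0],[0,0,0,0.002,0,0,0],[0,0,0,0,0,0,0],[0,0,0,0,0,0.003,0],[0,0,0,0,0,0.003,0],[0,0,0,0,0,0.003,0],[0,0,0,0,0,0,0],[0,0,0,0,0,0,0]]'
python3 - <<'E'
from h import *
force();plan([.55,.217,.047],-3.3)
E
```

```text
time_s: 13.05
eef_pos: [0.5487, 0.2172, 0.0494]
eef_rot: [0.0, 1.0, -0.029, -0.001]
wrist_force: [-5.8, -0.1, 0.0]
opening: 0.085
grasp_force: 60.0
F,10M,p_mm [-6.0, 0.07, 0.76, 0.97, 10.56, 0.16, 548.72, 217.25, 49.42]
t 13.25 p [0.5487 0.2173 0.0494] yaw -3.36 z [-2.6e-03 -2.0e-04 -1.0e+00] F [-5.9  0.7  0.6] op 0.082 g 60.0
shift [0.0043 0.0007 0.0081]
turn [ 0.0001  0.0008 -0.0003]
```

```bash
python3 -m handwheel '[[0,0,0,0.001,0,0,0],[0,0,0,0,0,0.002,0],[0,0,0,0,0,0.002,0],[0,0,0,0,0,0.002,0],[0,0,0,0,0,0,0],[0,0,0,0,0,0,0],[0,0,0,0,0,0,0],[0,0,0,0,0,0,0]]'
python3 - <<'E'
from h import *
force();plan([.55,.217,.046],-3.3)
E
```

```text
time_s: 14.05
eef_pos: [0.5489, 0.2172, 0.0476]
eef_rot: [0.0, 1.0, -0.029, -0.001]
wrist_force: [-5.8, 0.0, 1.8]
opening: 0.086
grasp_force: 60.0
F,10M,p_mm [-6.24, 0.18, 1.45, 0.88, 11.01, 0.1, 548.97, 217.22, 47.65]
t 14.25 p [0.549  0.2172 0.0476] yaw -3.35 z [-2.7e-03 -2.0e-04 -1.0e+00] F [-6.5  0.8  1. ] op 0.081 g 60.0
shift [0.0035 0.0005 0.0055]
turn [ 0.0001  0.0009 -0.0003]
```

```bash
python3 -m handwheel '[[0,0,0,0,0,0.002,0],[0,0,0,0,0,0.002,0],[0,0,0,0,0,0.002,0],[0,0,0,0,0,0,0],[0,0,0,0,0,0,0],[0,0,0,0,0,0,0],[0,0,0,0,0,0,0],[0,0,0,0,0,0,0]]'
python3 - <<'E'
from h import *
force();plan([.55,.217,.045],-3.3)
E
```

```text
time_s: 15.05
eef_pos: [0.5491, 0.2172, 0.046]
eef_rot: [0.0, 1.0, -0.029, -0.001]
wrist_force: [-6.7, 0.5, 2.0]
opening: 0.083
grasp_force: 60.3
F,10M,p_mm [-6.6, 0.13, 2.65, 0.48, 10.6, 0.15, 549.06, 217.23, 45.98]
t 15.25 p [0.5491 0.2172 0.046 ] yaw -3.35 z [-2.5e-03 -2.0e-04 -1.0e+00] F [-6.2 -0.3  2. ] op 0.083 g 60.3
shift [0.0032 0.0006 0.0033]
turn [ 0.0001  0.0008 -0.0003]
```

```bash
python3 -m handwheel '[[0,0,0,0,0,0.002,0],[0,0,0,0,0,0.002,0],[0,0,0,0,0,0,0],[0,0,0,0,0,0,0],[0,0,0,0,0,0,0],[0,0,0,0,0,0,0],[0,0,0,0,0,0,0],[0,0,0,0,0,0,0]]'
python3 - <<'E'
from h import *
force();plan([.55,.217,.045],-3.3)
im=ctrl.camera('wrist');cv2.imwrite('pics/w6.png',im);s=ctrl.camera('scene')
cv2.imwrite('pics/c6.png',np.hstack([cv2.resize(im[60:310,240:390],None,fx=2.3,fy=2.3,interpolation=cv2.INTER_CUBIC),cv2.resize(s[165:240,255:320],(345,575),interpolation=cv2.INTER_CUBIC)]))
E
```

```text
time_s: 16.05
eef_pos: [0.549, 0.2173, 0.0459]
eef_rot: [0.0, 1.0, -0.029, -0.001]
wrist_force: [-12.1, -0.7, 11.6]
opening: 0.079
grasp_force: 61.8
F,10M,p_mm [-11.02, -0.49, 11.38, -1.49, 16.65, -0.26, 549.01, 217.27, 45.87]
t 16.25 p [0.549  0.2173 0.0459] yaw -3.34 z [-2.6e-03 -5.0e-04 -1.0e+00] F [-11.1  -0.2  11.8] op 0.088 g 61.8
shift [0.0033 0.0008 0.0029]
turn [ 0.0002  0.0008 -0.0002]
```

View pics/c6.png

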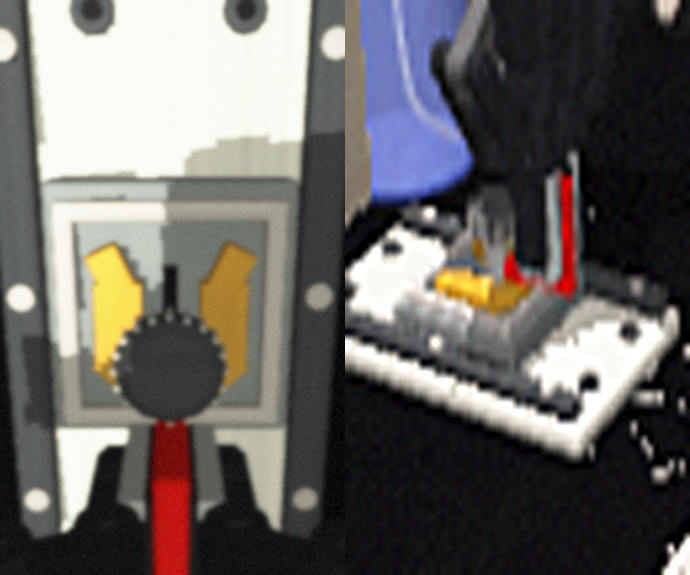

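The washer's apparent width (67 px against 84 px for the 46 mm recess) puts it down in the recess, and the z stop matches the floor. I'll relieve the press, then open.

```bash
python3 -m handwheel '[[0,0,0,0,0,-0.002,0],[0,0,0,0,0,0,0],[0,0,0,0,0,0,0],[0,0,0,0,0,0,0.15],[0,0,0,0,0,0,0.2],[0,0,0,0,0,0,0.3],[0,0,0,0,0,0,0.4],[0,0,0,0,0,0,0.4]]'
python3 - <<'E'
from h import *
force();plan([.549,.217,.145],-3.3)
im=ctrl.camera('wrist');cv2.imwrite('pics/w7.png',im)
E
```

```text
time_s: 17.15
eef_pos: [0.5505, 0.2172, 0.0458]
eef_rot: [-0.0, 1.0, -0.029, 0.0]
wrist_force: [0.3, -0.3, -0.6]
opening: 0.4
grasp_force: 0.0
F,10M,p_mm [0.43, -0.01, 0.13, -0.08, 0.16, -0.06, 550.32, 217.18, 45.8]
t 17.35 p [0.5503 0.2172 0.0458] yaw -3.36 z [ 1.e-04 -0.e+00 -1.e+00] F [0.6 0.2 0.7] op 0.402 g 0.0
shift [-0.0041  0.0009 -0.3307]
turn [-0.     -0.     -0.0003]
```

Released with no contact force left. Raising straight up and checking.

```bash
python3 -m handwheel '[[0,0,0,0,0,-0.03,0.4],[0,0,0,0,0,-0.06,0.4],[0,0,0,0,0,-0.08,0.4],[0,0,0,0,0,-0.08,0.4],[0,0,0,0,0,-0.05,0.4],[0,0,0,0,0,0,0.4],[0,0,0,0,0,0,0.4],[0,0,0,0,0,0,0.4]]'
python3 - <<'E'
from h import *
plan([.549,.217,.145],-3.3)
m=ctrl.camera_model('wrist');im=ctrl.camera('wrist');cv2.imwrite('pics/w8.png',im);s=ctrl.camera('scene')
u,v=proj('wrist',(.566,.215,.03),m).astype(int);print(u,v)
cv2.imwrite('pics/c8.png',np.hstack([cv2.resize(im[v-65:v+65,u-55:u+55],None,fx=4,fy=4,interpolation=cv2.INTER_CUBIC),cv2.resize(s[165:240,250:315],(340,520),interpolation=cv2.INTER_CUBIC)]))
# washer edges against expectation, height test
a=np.radians(-3.3)
for nm,z in(('floor',.028),('lip',.032)):
    print(nm,[proj('wrist',(.578+(x*np.cos(a)-y*np.sin(a))/1e3,.2145+(x*np.sin(a)+y*np.cos(a))/1e3,z+dz),m).round(1).tolist() for x,y,dz in((5,19,0),(5,-19,0),(20,0,0),(-44,0,.018+.022-.022),(-18,0,.018))])
hh,ss,vv=cv2.split(cv2.cvtColor(im,cv2.COLOR_BGR2HSV));yel=(hh>10)&(hh<35)&(ss>90)&(vv>70);red=((hh<9)|(hh>170))&(ss>130)&(vv>70)
for k in(yel,red):
  ys,xs=np.nonzero(k[v-80:v+80,u-60:u+60]);print(ys.min()+v-80,ys.max()+v-80,xs.min()+u-60,xs.max()+u-60)
for y in range(v-40,v+10,5):
  x=np.nonzero(yel[y,u-60:u+60])[0]+u-60;print(y,(x.min(),x.max()) if len(x) else '')
E
```

```text
time_s: 18.2
eef_pos: [0.5492, 0.217, 0.1344]
eef_rot: [0.0, 1.0, -0.029, -0.001]
wrist_force: [-0.3, 0.6, 0.2]
opening: 0.399
grasp_force: 0.0
t 18.2 p [0.5492 0.217  0.1344] yaw -3.37 z [-2.4e-03 -4.0e-04 -1.0e+00] F [-0.3  0.6  0.2] op 0.399 g 0.0
shift [-0.0008  0.0001 -0.0355]
turn [ 0.0002  0.0008 -0.0004]
314 188
floor [[292.1, 169.2], [336.2, 169.1], [314.1, 151.6], [314.2, 229.8], [314.2, 200.8]]
lip [[291.8, 170.1], [336.5, 170.0], [314.1, 152.2], [314.2, 231.7], [314.2, 202.3]]
150 196 290 337
196 241 310 318
148 
153 (np.int64(291), np.int64(337))
158 (np.int64(292), np.int64(335))
163 (np.int64(292), np.int64(335))
168 (np.int64(292), np.int64(335))
173 (np.int64(292), np.int64(335))
178 (np.int64(292), np.int64(335))
183 (np.int64(292), np.int64(335))
188 (np.int64(294), np.int64(333))
193 (np.int64(299), np.int64(328))
```

View pics/c8.png

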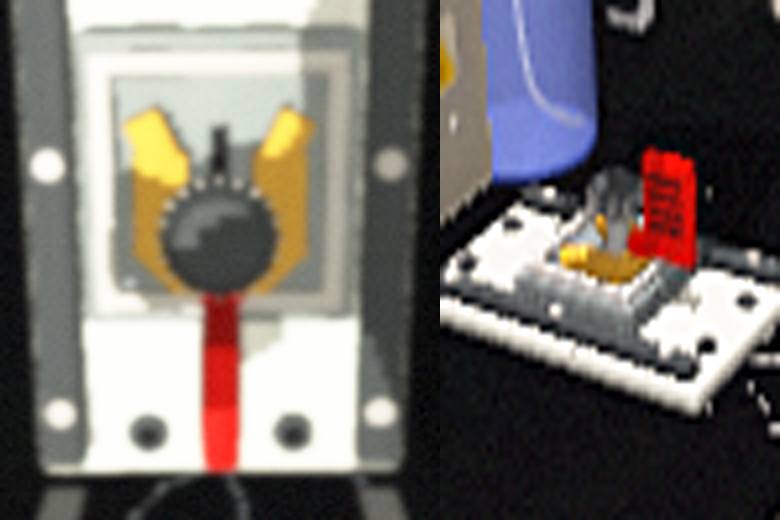

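```bash
python3 - <<'E'
from h import *
m=ctrl.camera_model('wrist');a=np.radians(-3.3)
for th in(0,.1):
  for b in(-.5,.5):
    r=[]
    for x,z in((-44,46),(-18,46),(20,6),(-20,6)):
        X=20+(x-20)*np.cos(th)+(-z)*-np.sin(th)*-1*-1 if 0 else 20+(x-20)*np.cos(th)+z*np.sin(th)
        Z=22+z*np.cos(th)-(x-20)*np.sin(th);X+=b
        r.append(proj('wrist',(.578+X*np.cos(a)/1e3,.2145+X*np.sin(a)/1e3,Z/1e3),m)[1].round(1))
    print(th,b,r)
im=cv2.imread('pics/w8.png');print([(y,im[y,314].tolist()) for y in range(190,246,3)])
E
```

```text
0 -0.5 [np.float64(241.7), np.float64(210.2), np.float64(152.3), np.float64(197.6)]
0 0.5 [np.float64(240.5), np.float64(209.0), np.float64(151.1), np.float64(196.5)]
0.1 -0.5 [np.float64(239.3), np.float64(205.7), np.float64(151.5), np.float64(198.0)]
0.1 0.5 [np.float64(238.1), np.float64(204.4), np.float64(150.3), np.float64(196.9)]
[(190, [68, 69, 66]), (193, [55, 59, 58]), (196, [50, 53, 84]), (199, [24, 27, 135]), (202, [14, 16, 136]), (205, [14, 19, 136]), (208, [5, 13, 146]), (211, [20, 25, 210]), (214, [16, 23, 214]), (217, [19, 28, 217]), (220, [18, 25, 216]), (223, [22, 29, 217]), (226, [41, 51, 253]), (229, [43, 51, 254]), (232, [41, 52, 254]), (235, [42, 49, 254]), (238, [40, 50, 253]), (241, [47, 52, 110]), (244, [20, 21, 18])]
```

The tab-top edges (rows 209.5 and 241) match the flat, seated pose; a washer riding on the lip would show 205 and 239. Handing in.

```bash
python3 -c "
from bench import ctrl
print(ctrl.hand_in(), ctrl.get_obs()['time_s'])"
```

```text
the job is handed in; nothing more can be done
the job is handed in; nothing more can be done
```

The job is handed in: the C-washer is round the stem and, by the last wrist picture, flat on the recess floor behind the near lip, with the gripper raised clear and the beaker and dropper bottle never approached; no verdict came back.

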